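# Lock the open sample pot

## Robot

A 6-joint arm with a two-finger parallel gripper is mounted at the origin on a cart in front of the work surface, level with it; the furniture and walls round the work are solid. World frame = base frame: x ahead of the robot, y to its left, z up, the work surface at z = 0. Lengths are in m, angles in rad, forces in N, time in s.
With the tool pointing down it reaches from about 0.3 to 0.875 m from the base axis. Payload 6.4 kg.
Tool frame: the origin (TCP) lies on the centre line of the jaws, within the pads' length; the fingertips stand 19 mm ahead of it and the grasp point (between the pads) is the TCP; z points along the fingers, y is the direction in which the jaws open and shut (so a half turn about z gives the same grasp; the last joint's range is limited). The gripper opens to 88 mm and grips with 3 to 60 N. Pads are 18 mm wide; open, the fingers measure 123 mm over their backs; the gripper's body (75 mm by 187 mm) begins 45 mm behind the grasp point.
Start: joints at [-1.449, 0.181, 1.607, -0, 1.354, -0.206], TCP at [0.185, -0.544, 0.258] pointing down, gripper open.
Joint ranges: [-2.99, 2.99], [-0.89, 2.07], [0.3, 2.58], [-1.14, 4.28], [0, 2.63], [-3.12, 3.12]. Speed limits (rad/s): [2.57, 2.57, 3.01, 3.14, 3.14, 3.14].

## Interface

Orientations are given as a rotation vector (axis times angle).
In Python, from cell import env gives the robot as it stands.
- The arm moves only by the shell command python3 -m handwheel 'ROWS' [FORCE]. ROWS is JSON, a list of rows, each a list of 5 numbers: the shift along the tool's x, y, z in mm, then the turn about the tool's z in degrees, then the closure in counts, from 0 (fully open) to 255 (shut). A call has 1 to 12 rows; each row is the pose to reach, as a shift and turn from the pose commanded when the call began, along the tool's axes at that moment; what a row does not reach only later rows make up. A row lasts 1/10 s, in which the tool goes at most 50 mm and 8.59 degrees, less where a joint would pass 70% of its speed; a pose out of reach is approached as far as the arm can. A call with a gripper value outside its range is refused whole. The fingers move at their own pace and stop on an object; FORCE is the grip in N (left out, the last holds). Time passes only in rows, so rows that repeat a pose let the fingers close. It gives the time, the measured TCP pose, the force and the opening at its end, in the units of the state.
- env.get_state(): the state, without advancing time (a new reading comes with each control period).
- env.camera(name): name is "side" or "top" or "wrist"; returns the picture (384x512x3 uint8, red, green, blue); there is no depth.
- env.camera_info(name): a dict with "mtx" (3x3 intrinsics, pixels), "xyz" and "orientation" of the camera in the world; the wrist camera has in their place "tool_from_camera" (4x4, takes a point from camera to tool coordinates, whose origin is the TCP and whose axes are the flange's). Camera axes: x right, y up, looking along -z (the intrinsics and any distortion apply to the point x, -y, -z); pixel columns grow to the right and rows downward; lengths in m; the calibration is good to about 2 mm. A picture is of the moment at which its call begins: read the wrist's pose just before it. camera_info takes no time and is no camera call.
- env.sign_off(): hands the job in, once; it reports no verdict.
The state is a dict: "clock": time; "qpos": joint angles; "joint_vel": joint speeds; "joint_efforts": joint torques, N m; "tcp_pos": TCP position; "tool_rot": TCP orientation; "ft_force": force on the tool from outside, world axes, zero at the start; "wrist_torque": the same for the moment, N m; "width": finger opening in m.
Only numpy, scipy, OpenCV 4.12 (cv2) and the standard library are available. Lean on these libraries where they do the work, as an engineer would, in place of code of your own. Each camera call takes 0.05 s, during which the arm holds its last target.

## Task

Two steel sample pots stand on the packing table; the cap of one is still unlocked: it stands proud of the rim with its black grip bar in line with the ribs on the side of the pot. Push that cap down against its spring, give it a quarter-turn clockwise (seen from above) so that its bayonet locks, and let go; its flange must end up level with the rim and its bar square across the ribs. Leave the other cap, which is already locked, as it is.

Things in the scene. Friction and masses are not known exactly. Their poses are not given: they have to be found in the camera images.
- open_cap: Unlocked loose cap: flange disc 58 across, 5 thick (mm); black grip bar on it 56 long, 14 wide, 34 high. Origin on the axis at the flange top (foot of the bar); x along bar, z up. Starts at height 86, bar in line with the ribs, on a spring (2 N, 8 N fully down). Turns only when pushed down 12 to 15 (origin at 74 to 71). Locked: origin at 78, level with the rim, bar across the ribs.
- open_pot: Pot of the unlocked cap: fixed upright steel pot, body 76 across, foot disc 96, rim 78 high (mm), bore 66. Origin on the axis at the table top; z up, x through its two outside ribs (entry slots). The pushed cap turns clockwise only (from above), freely, to a stop past 110 degrees. Turned 75 to 105 degrees and let up, its spring lifts it 4 to 7 into the lock.
- locked_cap: The other cap, like the first (flange 58 mm across, grip bar 56 x 14 x 34 mm, origin on the axis at the flange top, x along the bar, z up), already locked: bar across the ribs of its pot, origin 78 mm above the table, level with the rim. To be left alone.
- locked_pot: Pot of the locked cap, just like the other pot (body 76 mm across, foot 96 mm, rim 78 mm high; origin on the axis at the table top, x through its two ribs, z up), also fixed. The pots swap places from run to run: one stands at the robot's left, one beyond the label machine.
There are look-alikes about, which are no part of the job. What is shaped like the open_cap but pink is not meant.

How it is judged:
By the outcome, as a careful person would: the job done as asked, in the order asked, and still so for the second after the job is handed in, with the robot touching nothing.
It also fails if it takes over 35 s, if anything falls off the work surface, if the arm or the gripper's body presses on something with over 40 N, if the wrist force passes 120 N, or if a joint passes its speed limit or range.

## Working session

There is one attempt and no reset: what is moved stays moved. The work goes in short steps, Python scripts to look and compute and a shell command to move; the robot and the scene stay as the last step left them, time stands still between calls to the robot, and variables do not carry over. Pictures are saved under pics/ and viewed, and the job is handed in when it is done.

```bash
ls; mkdir -p pics; python3 - <<'E'
from cell import env
import cv2
s=env.get_state();print(s)
for n in("top","side","wrist"):
    i=env.camera_info(n);print(n,i)
    cv2.imwrite(f"pics/{n}0.png",env.camera(n)[:,:,::-1])
E
```

```text
pics
{'clock': 0.0, 'qpos': array([-1.44932108e+00,  1.81554312e-01,  1.60799590e+00, -7.44333831e-07,
        1.35378739e+00, -2.06294252e-01]), 'joint_vel': array([-0.00042147, -0.00056877,  0.00080623, -0.00288287, -0.00042924,
       -0.00036792]), 'joint_efforts': array([-4.04152534e-04, -4.33867908e+01, -3.41855299e+01,  7.01477635e-02,
        3.84082098e-02, -1.33483159e-04]), 'tcp_pos': array([ 0.18506872, -0.54387636,  0.2568085 ]), 'tool_rot': array([-3.09777812e+00, -5.12273329e-01, -1.15003477e-04]), 'ft_force': array([ 0.04416718,  0.27309929, -0.09520369]), 'wrist_torque': array([-0.00630478, -0.01167095,  0.06266653]), 'width': 0.08803875778004473}
top {'mtx': array([[413.81197948,   0.        , 251.43928409],
       [  0.        , 413.81197948, 187.89089144],
       [  0.        ,   0.        ,   1.        ]]), 'xyz': array([0.4273381 , 0.10392661, 0.9367605 ]), 'orientation': array([ 0.08907619, -0.05260603, -1.58232573])}
side {'mtx': array([[490.38856961,   0.        , 258.11150673],
       [  0.        , 490.38856961, 185.83704566],
       [  0.        ,   0.        ,   1.        ]]), 'xyz': array([0.04398623, 0.86398281, 0.47848755]), 'orientation': array([ 0.41951997, -1.42435166, -2.21668947])}
wrist {'mtx': array([[326.97122843,   0.        , 253.66163212],
       [  0.        , 326.97122843, 194.11777442],
       [  0.        ,   0.        ,   1.        ]]), 'tool_from_camera': array([[-1.75991585e-04,  9.62482777e-01,  2.71342721e-01,
         6.87151766e-02],
       [ 9.99999978e-01,  2.00131638e-04, -6.12939719e-05,
         4.59931091e-04],
       [-1.13298655e-04,  2.71342705e-01, -9.62482791e-01,
        -1.24780756e-01],
       [ 0.00000000e+00,  0.00000000e+00,  0.00000000e+00,
         1.00000000e+00]])}
```

View pics/top0.png

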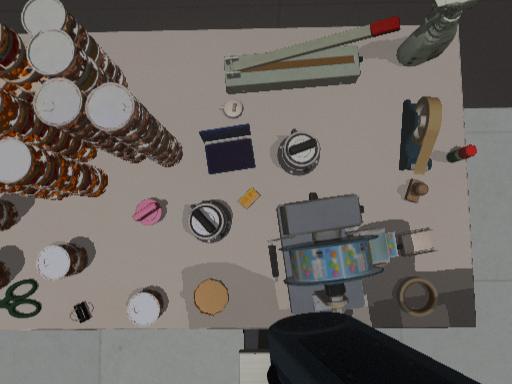

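View pics/side0.png

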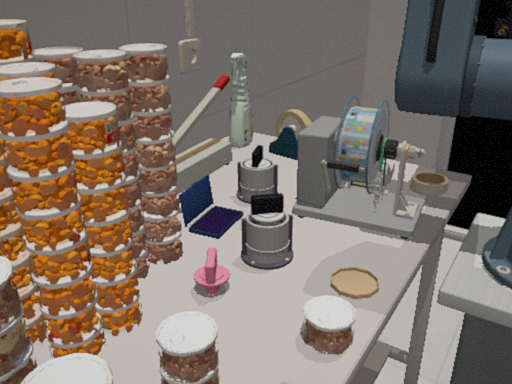

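View pics/wrist0.png

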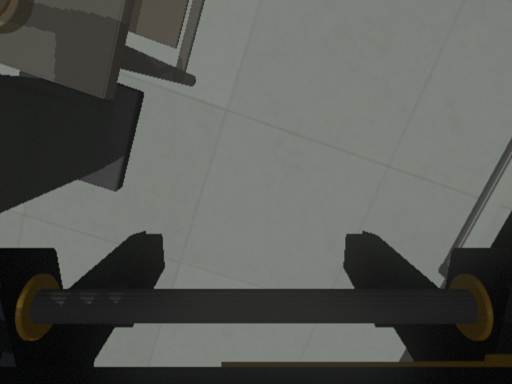

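The top view shows pots at about (207,220) and (300,152), with the pink decoy at (148,211). I'll enlarge both.

```bash
python3 - <<'E'
import cv2,numpy as np
t=cv2.imread("pics/top0.png");s=cv2.imread("pics/side0.png")
r=lambda im:cv2.resize(im,(400,300),interpolation=cv2.INTER_CUBIC)
# 80x60 crops x5
a=np.vstack([np.hstack([r(t[190:250,167:247]),r(t[122:182,260:340])]),np.hstack([r(s[188:269,214:322]),r(s[132:213,204:312])])])
cv2.imwrite("pics/crop0.png",a)
E
```

```text
(no output)
```

View pics/crop0.png

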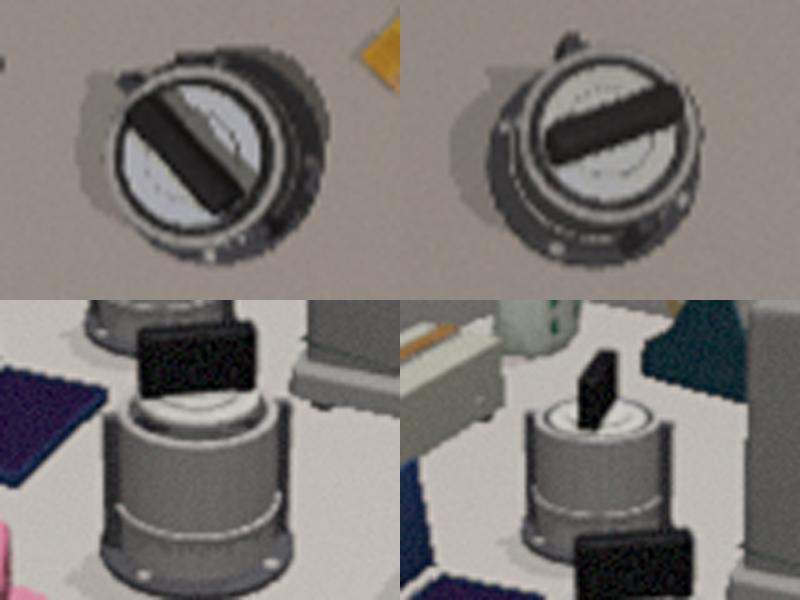

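```bash
cat >h.py <<'E'
import numpy as np,cv2
from scipy.spatial.transform import Rotation as R
from cell import env
def cam(n,st=None):
    i=env.camera_info(n);K=i["mtx"]
    if n=="wrist":
        T=np.eye(4);T[:3,:3]=R.from_rotvec(st["tool_rot"]).as_matrix();T[:3,3]=st["tcp_pos"]
        M=T@i["tool_from_camera"];return K,M[:3,:3],M[:3,3]
    return K,R.from_rotvec(i["orientation"]).as_matrix(),np.array(i["xyz"])
def px2w(c,u,v,z):
    K,Rm,p=c;d=Rm@np.array([(u-K[0,2])/K[0,0],-(v-K[1,2])/K[1,1],-1])
    return p+d*(z-p[2])/d[2]
def w2px(c,P):
    K,Rm,p=c;q=Rm.T@(np.asarray(P)-p);q=q*[1,-1,-1];q=K@q;return q[:2]/q[2]
E
python3 - <<'E'
from h import *
c=cam("top")
f=lambda u,v,z:px2w(c,167+u/5,190+v/5,z)
print("bar",[f(*x,.12) for x in((125,115),(150,92),(213,212),(243,187),(183,152))])
print("flange",f(192,155,.086),"rim",f(200,150,.078))
s=cam("side")
# check in side
P=f(183,152,.12);print(P,w2px(s,P), "obs", 214+197/400*108, 188+(325-300)/400*108*1)
for n,u,v,z in(("locked",300,152,.112),("pink",148,211,.03),("mach",320,240,.1),("mach top-left",280,200,.15),("mach",362,195,.15),("tower",110,105,.25),("tower",60,100,.3)):print(n,px2w(c,u,v,z))
st=env.get_state();Rm=R.from_rotvec(st["tool_rot"]).as_matrix();print(Rm)
E
```

```text
bar [array([0.45297452, 0.24063333, 0.12      ]), array([0.4619458 , 0.23071039, 0.12      ]), array([0.41441498, 0.20582457, 0.12      ]), array([0.42407354, 0.1939517 , 0.12      ]), array([0.43810282, 0.21763671, 0.12      ])]
flange [0.43727684 0.21866108 0.086     ] rim [0.43939916 0.21640695 0.078     ]
[0.43810282 0.21763671 0.12      ] [267.68029655 193.06516712] obs 267.19 194.75
locked [0.57308127 0.0240592  0.112     ]
pink [0.46140574 0.35297546 0.03      ]
mach [ 0.39647929 -0.01304449  0.1       ]
mach top-left [0.47463509 0.06771739 0.15      ]
mach [ 0.48207982 -0.08757804  0.15      ]
tower [0.63525567 0.35996543 0.25      ]
tower [0.62977401 0.42183376 0.3       ]
[[ 9.46746766e-01  3.21979080e-01 -1.83400250e-04]
 [ 3.21979033e-01 -9.46745872e-01  1.32544842e-03]
 [ 2.53133234e-04 -1.31391504e-03 -9.99999105e-01]]
```

```bash
python3 - <<'E'
from h import *
c=cam("top");s=cam("side")
print("tower base",px2w(c,172,152,0.02))
# height from lid: top px(110,105) same xy as base
b=px2w(c,172,152,0.02)
for z in(.2,.25,.3,.35,.4):print(z,w2px(c,[b[0]+.02,b[1]+.01,z]), w2px(s,[b[0],b[1],z]))
for z in(.15,.2,.25,.3):print("mach",z,px2w(c,330,262,z),w2px(s,px2w(c,330,262,z)), "tl",px2w(c,240,270,z))
E
```

```text
tower base [0.5939225  0.30276251 0.02      ]
0.2 [145.41189587 123.88299795] [161.22688227 146.82223583]
0.25 [137.23220723 116.73170645] [158.59301909 117.72515944]
0.3 [127.81010628 108.4942058 ] [155.81803911  87.06912354]
0.35 [116.83926398  98.90268041] [152.89028905  54.72539078]
0.4 [103.90362902  87.5933873 ] [149.79679623  20.55064793]
mach 0.15 [ 0.35726867 -0.02361067  0.15      ] [366.31494474 144.4374939 ] tl [0.34405404 0.14505025 0.15      ]
mach 0.2 [ 0.3617217  -0.01550546  0.2       ] [364.85212926 120.7221934 ] tl [0.34934689 0.14243677 0.2       ]
mach 0.25 [ 0.36617474 -0.00740024  0.25      ] [363.31063222  95.73130014] tl [0.35463973 0.13982329 0.25      ]
mach 0.3 [0.37062777 0.00070498 0.3       ] [361.68393002  69.35905287] tl [0.35993258 0.13720981 0.3       ]
```

The side view shows the left pot is the open one: its cap stands proud and the bar is in line with the ribs. The bar centre is about (0.438, 0.2175) with yaw about 43°. I'll lift over the label machine, which is about 0.25 m tall, and go there.

```bash
python3 -m handwheel '[[0,0,-40,0,0],[0,0,-80,0,0],[0,0,-110,0,0],[27,-36,-110,-2,0],[54,-72,-110,-4,0],[81,-108,-110,-6,0],[108,-144,-110,-8,0],[135,-180,-110,-10,0],[162,-216,-110,-12,0],[189,-252,-110,-14,0],[216,-288,-110,-16,0],[243,-324,-110,-18,0]]'
```

```text
clock: 1.35
tcp_pos: [0.3109, -0.1576, 0.3676]
tool_rot: [2.98, 0.992, 0.001]
ft_force: [0.7, 0.2, 0.1]
width: 0.0881
```

```bash
python3 - <<'E'
from h import *
s=env.get_state();Rm=R.from_rotvec(s["tool_rot"]).as_matrix()
print(s["clock"],s["tcp_pos"],s["qpos"],s["ft_force"])
print("yaw",np.degrees(np.arctan2(Rm[1,0],Rm[0,0])),"shift",1e3*Rm.T@(np.array([.438,.2175,.30])-s["tcp_pos"]))
E
```

```text
1.35 [ 0.31086732 -0.15764304  0.3676308 ] [-8.14217749e-01 -4.52299781e-01  1.94948892e+00  1.61695040e-04
  1.64391976e+00  1.14040580e-01] [0.74324465 0.20001313 0.1057609 ]
yaw 36.815397347976806 shift [ 326.56434025 -224.17684047   67.59747302]
```

```bash
python3 -m handwheel '[[33,-22,0,-1,0],[66,-44,0,-2,0],[99,-67,0,-3,0],[132,-90,0,-4,0],[165,-112,0,-5,0],[198,-135,0,-6,0],[231,-157,0,-6,0],[264,-180,0,-6,0],[297,-203,20,-6,0],[327,-224,45,-6,0],[327,-224,67,-6,0],[327,-224,67,-6,0]]'
python3 - <<'E'
from h import *
s=env.get_state();Rm=R.from_rotvec(s["tool_rot"]).as_matrix()
print(s["clock"],s["tcp_pos"],s["qpos"],s["ft_force"],"yaw",np.degrees(np.arctan2(Rm[1,0],Rm[0,0])))
im=env.camera("wrist")[:,:,::-1];cv2.imwrite("pics/w1.png",im)
c=cam("wrist",s);print(w2px(c,[.438,.2175,.12]),w2px(c,[.438,.2175,.086]))
E
```

```text
clock: 2.55
tcp_pos: [0.4366, 0.2163, 0.297]
tool_rot: [-2.923, -1.148, 0.012]
ft_force: [-0.7, -0.7, 0.3]
width: 0.0882
2.55 [0.43658156 0.21626989 0.29695301] [ 2.15789002e-01 -4.77258509e-02  1.76903922e+00 -8.96441657e-05
  1.42777789e+00  1.03783144e+00] [-0.70835451 -0.69275568  0.27735121] yaw 42.90188447659226
[254.40252268 174.23258114] [254.45762596 167.08441701]
```

View pics/w1.png

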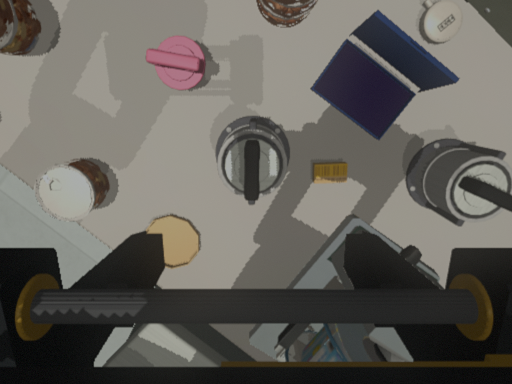

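The pot is right below, with the bar nearly vertical at about (252,170). I'll zoom in to refine its position and angle.

```bash
python3 - <<'E'
import cv2
im=cv2.imread("pics/w1.png");cv2.imwrite("pics/w1c.png",cv2.resize(im[110:210,202:302],(600,600),interpolation=cv2.INTER_CUBIC))
E
```

```text
(no output)
```

View pics/w1c.png

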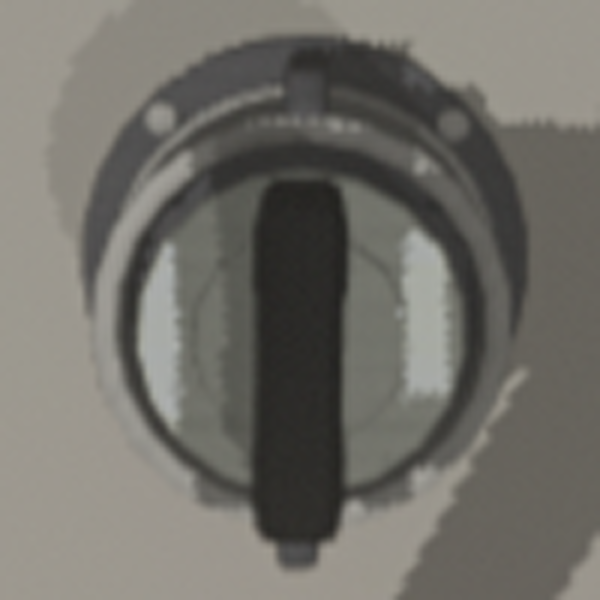

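```bash
python3 - <<'E'
from h import *
s=env.get_state();c=cam("wrist",s);Rm=c[1]
o=np.array([.438,.2175]);
def pts(o,yaw):
    a=np.radians(yaw);ex=np.array([np.cos(a),np.sin(a)]);ey=np.array([-ex[1],ex[0]])
    for z in(.086,.12):
        print(z,[np.round((w2px(c,[*(o+i*.028*ex+j*.007*ey),z])-[202,110])*6).tolist() for i in(1,-1) for j in(1,-1)])
    t=np.arange(0,360,90);print("flange",[np.round((w2px(c,[*(o+.029*(np.cos(np.radians(q))*ex+np.sin(np.radians(q))*ey)),.086])-[202,110])*6).tolist() for q in t])
    print("rim o",[np.round((w2px(c,[*(o+.038*(np.cos(np.radians(q))*ex+np.sin(np.radians(q))*ey)),.078])-[202,110])*6).tolist() for q in t])
pts(o,43)
print(px2w(c,202+298/6,110+540/6,.12),px2w(c,202+303/6,110+182/6,.12),"C",px2w(c,202+299/6,110+361/6,.12))
print("foot",px2w(c,202+162/6,110+118/6,.0),px2w(c,202+455/6,110+124/6,0))
E
```

```text
0.086 [[266.0, 185.0], [347.0, 184.0], [268.0, 500.0], [347.0, 499.0]]
0.12 [[260.0, 211.0], [351.0, 210.0], [264.0, 557.0], [350.0, 556.0]]
flange [[306.0, 179.0], [141.0, 346.0], [308.0, 505.0], [473.0, 345.0]]
rim o [[306.0, 121.0], [95.0, 337.0], [308.0, 540.0], [520.0, 336.0]]
[0.41860794 0.20136314 0.12      ] [0.46140504 0.23984802 0.12      ] C [0.44039265 0.2212709  0.12      ]
foot [0.44026585 0.26204622 0.        ] [0.48171781 0.21548808 0.        ]
```

```bash
python3 - <<'E'
from h import *
s=env.get_state();Rm=R.from_rotvec(s["tool_rot"]).as_matrix()
print(s["clock"],s["tcp_pos"],"yaw",np.degrees(np.arctan2(Rm[1,0],Rm[0,0])),"shift",1e3*Rm.T@(np.array([.4387,.2192,.15])-s["tcp_pos"]))
E
```

```text
2.6 [0.43753846 0.21581582 0.29914485] yaw 42.83517564862259 shift [  3.71810886  -1.39467642 149.13489685]
```

```bash
python3 -m handwheel '[[3,-1.5,35,1,0],[3,-1.5,70,1,0],[3,-1.5,105,1,0],[3,-1.5,130,1,0],[3,-1.5,140,1,0],[3,-1.5,140,1,0],[3,-1.5,140,1,0]]'
python3 - <<'E'
from h import *
s=env.get_state();Rm=R.from_rotvec(s["tool_rot"]).as_matrix()
print(s["clock"],s["tcp_pos"],"yaw",np.degrees(np.arctan2(Rm[1,0],Rm[0,0])),s["ft_force"])
im=env.camera("wrist")[:,:,::-1];cv2.imwrite("pics/w2.png",im)
c=cam("wrist",s)
for o in([.438,.2175],[.4387,.2192]):print(w2px(c,[*o,.12]),w2px(c,[*o,.086]))
E
```

```text
clock: 3.3
tcp_pos: [0.4412, 0.2189, 0.1626]
tool_rot: [2.935, 1.119, 0.004]
ft_force: [-0.1, -0.6, 0.8]
width: 0.0879
3.3 [0.44119688 0.21887796 0.16262835] yaw 41.74296256709208 [-0.10378214 -0.61712156  0.75204003]
[251.46395223 237.3403983 ] [251.73622187 216.69662369]
[250.00217224 234.5574571 ] [250.49979095 214.29839983]
```

View pics/w2.png

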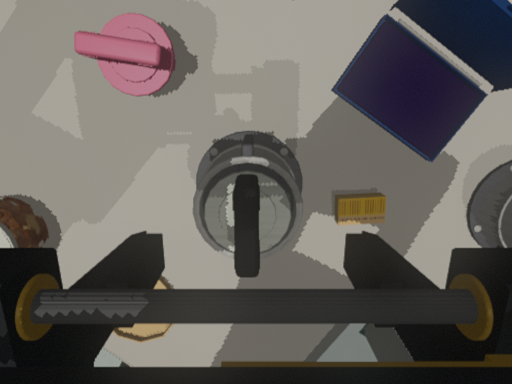

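```bash
python3 - <<'E'
import cv2
im=cv2.imread("pics/w2.png");cv2.imwrite("pics/w2c.png",cv2.resize(im[125:285,175:325],(562,600),interpolation=cv2.INTER_CUBIC))
E
```

```text
(no output)
```

View pics/w2c.png

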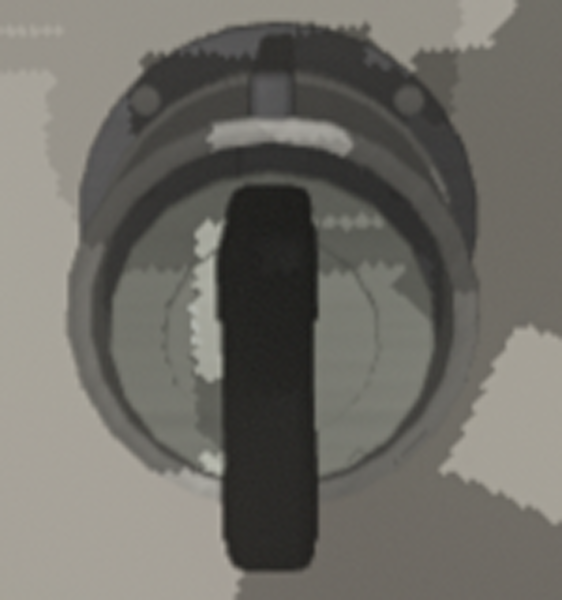

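```bash
python3 - <<'E'
from h import *
from scipy.optimize import least_squares
s=env.get_state()
c=cam("wrist",dict(tcp_pos=np.array([.44119688,.21887796,.16262835]),tool_rot=R.from_matrix(R.from_rotvec([2.935,1.119,.004]).as_matrix()).as_rotvec()))
P=lambda p:np.array([175+p[0]/3.75,125+p[1]/3.75])
def f(q):
    o=q[:2];a=q[2];ex=np.array([np.cos(a),np.sin(a)]);ey=np.array([ex[1],-ex[0]])
    g=lambda x,y,z:w2px(c,[*(o+x*ex+y*ey),z])
    return np.r_[g(-.028,0,.12)-P((270,570)),g(.028,0,.086)-P((268,184)),
      g(0,-.029,.086)[0]-P((108,0))[0],g(0,.029,.086)[0]-P((437,0))[0],g(.029,0,.086)[1]-P((0,173))[1],g(0,-.038,.078)[0]-P((67,0))[0],g(0,.038,.078)[0]-P((480,0))[0]]
r=least_squares(f,[.438,.2175,.75]);print(r.x,np.degrees(r.x[2]),np.round(r.fun,1))
Rm=R.from_rotvec(s["tool_rot"]).as_matrix()
print(s["clock"],s["tcp_pos"],"yaw",np.degrees(np.arctan2(Rm[1,0],Rm[0,0])),"shift",1e3*Rm.T@(np.array([*r.x[:2],.108])-s["tcp_pos"]))
E
```

```text
[0.43742254 0.22067053 0.74127707] 42.472047659447995 [ 0.4  2.8  0.2 -2.  -0.8  0.5 -0.6 -1.4  1. ]
3.35 [0.44134503 0.21899883 0.16283319] yaw 41.753991956352735 shift [-1.98041102 -3.95332829 54.82069386]
```

```bash
python3 -m handwheel '[[-2.5,-3.5,10,0,0],[-2.5,-3.5,30,0,0],[-2.5,-3.5,45,0,0],[-2.5,-3.5,54,0,0],[-2.5,-3.5,54,0,0],[-2.5,-3.5,54,0,120],[-2.5,-3.5,54,0,170],[-2.5,-3.5,54,0,190],[-2.5,-3.5,54,0,190]]' 5
python3 - <<'E'
from h import *
s=env.get_state();print(s["tcp_pos"],s["ft_force"])
for n in("wrist","side"):cv2.imwrite(f"pics/{n}3.png",env.camera(n)[:,:,::-1])
E
```

```text
clock: 4.25
tcp_pos: [0.436, 0.22, 0.1073]
tool_rot: [2.935, 1.12, 0.002]
ft_force: [0.2, 1.0, 0.9]
width: 0.0581
[0.43604323 0.21996119 0.10726319] [0.23805767 0.99571084 0.85330618]
```

View pics/wrist3.png

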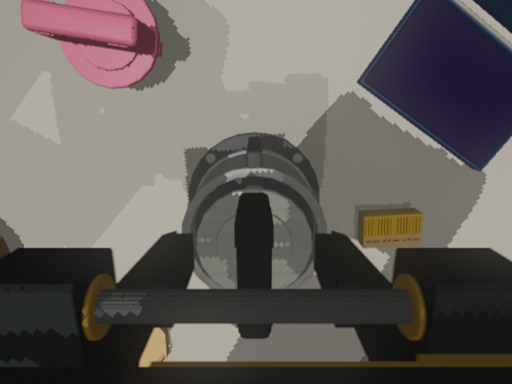

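View pics/side3.png

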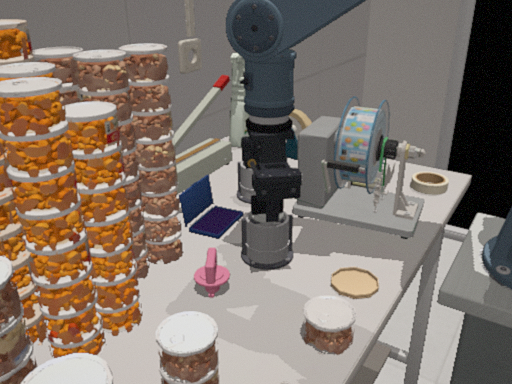

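```bash
python3 - <<'E'
from h import *
import cv2
s=env.get_state();c=cam("wrist",s);p=s["tcp_pos"];print(s["tcp_pos"],w2px(c,[p[0],p[1],.086]),w2px(c,[p[0],p[1],.12]))
Rm=R.from_rotvec(s["tool_rot"]).as_matrix()
for dx in(-.002,0,.002):
    o=p+Rm[:,0]*dx
    print(dx,"flange +x,-y,+y",[np.round(w2px(c,[*(o+Rm@np.array(v))[:2],.086])) for v in([.029,0,0],[0,-.029,0],[0,.029,0])],"bar foot+x",w2px(c,[*(o+Rm[:,0]*.028)[:2],.086]),"bar top -x",w2px(c,[*(o-Rm[:,0]*.028)[:2],.12]),"foot disc+x",w2px(c,[*(o+Rm[:,0]*.048)[:2],.0]))
im=cv2.imread("pics/wrist3.png");cv2.imwrite("pics/w3c.png",cv2.resize(im[125:345,180:330],None,fx=2.7,fy=2.7,interpolation=cv2.INTER_CUBIC))
E
```

```text
[0.43586917 0.21991674 0.1070433 ] [253.52265728 248.56647038] [253.50178786 286.53131089]
-0.002 flange +x,-y,+y [array([254., 195.]), array([194., 252.]), array([313., 252.])] bar foot+x [253.5064123  197.22564565] bar top -x [253.52424412 351.21876029] foot disc+x [253.53267614 135.51296688]
0 flange +x,-y,+y [array([254., 191.]), array([194., 249.]), array([313., 249.])] bar foot+x [253.5051001 193.0785368] bar top -x [253.52283187 347.15062061] foot disc+x [253.53186993 132.62236736]
0.002 flange +x,-y,+y [array([254., 187.]), array([194., 245.]), array([313., 245.])] bar foot+x [253.50377847 188.9016467 ] bar top -x [253.52140813 343.04941696] foot disc+x [253.53105989 129.71804724]
```

View pics/w3c.png

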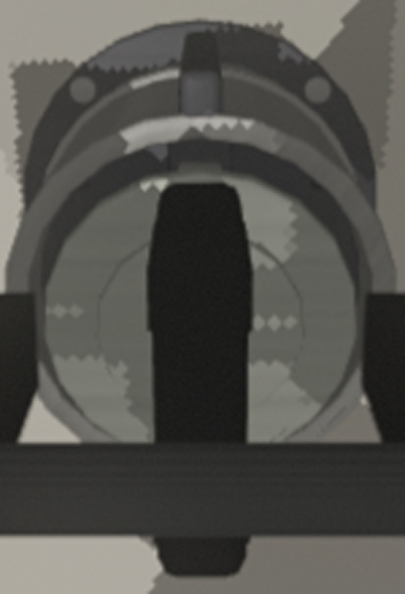

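```bash
python3 -m handwheel '[[0.5,0.5,0,0,215],[0.5,0.5,0,0,230],[0.5,0.5,0,0,255],[0.5,0.5,0,0,255],[0.5,0.5,0,0,255]]' 25
python3 -c "
from h import *
s=env.get_state();print(s['tcp_pos'],s['ft_force'],s['wrist_torque'],s['width'],s['qpos'])"
```

```text
clock: 4.85
tcp_pos: [0.4364, 0.2198, 0.1067]
tool_rot: [2.935, 1.12, 0.0]
ft_force: [0.3, -0.0, 0.2]
width: 0.0138
[0.4363768  0.21984419 0.10673779] [ 0.27050789 -0.02526711  0.226836  ] [-0.03893232 -0.06007125  0.03012485] 0.013820566096416909 [ 2.23203547e-01  1.89738706e-01  1.93795931e+00 -1.41954715e-05
  1.01388050e+00  1.06475852e+00]
```

```bash
python3 -m handwheel '[[0,0,4,0,255],[0,0,8,0,255],[0,0,12,0,255],[0,0,13.5,0,255],[0,0,13.5,0,255],[0,0,13.5,0,255]]'
python3 - <<'E'
from h import *
s=env.get_state();print(s['tcp_pos'],s['ft_force'],s['wrist_torque'],s['width'])
for n in("side",):cv2.imwrite(f"pics/{n}4.png",cv2.resize(env.camera(n)[180:280,200:330,::-1],None,fx=5,fy=5))
E
```

```text
clock: 5.45
tcp_pos: [0.4366, 0.2199, 0.0933]
tool_rot: [-2.935, -1.12, -0.001]
ft_force: [-1.1, 0.8, 6.6]
width: 0.014
[0.4366058  0.21992139 0.09334743] [-1.09131549  0.83391196  6.56547461] [-0.11619881  0.24786258 -0.02148227] 0.014001855994748983
```

View pics/side4.png

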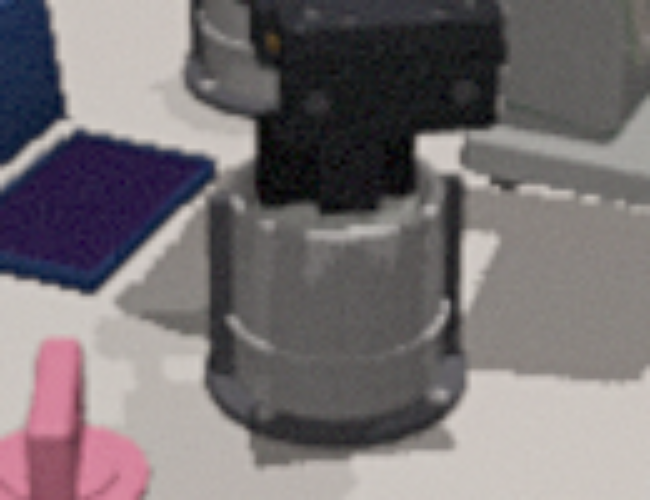

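The cap moved down 13.4 mm at about 6.6 N, which matches the spring. Next is the clockwise turn (+z of the tool).

```bash
python3 -m handwheel '[[0,0,0,7,255],[0,0,0,15,255],[0,0,0,23,255],[0,0,0,31,255]]'
python3 -c "
from h import *
s=env.get_state();print(s['tcp_pos'],s['ft_force'],s['wrist_torque'],s['width'],s['qpos'][5])"
```

```text
clock: 5.9
tcp_pos: [0.437, 0.22, 0.0936]
tool_rot: [-3.128, -0.286, -0.002]
ft_force: [-0.1, 0.8, 6.1]
width: 0.0136
[0.4370283  0.22001359 0.09360973] [-0.0605833   0.80461721  6.07344514] [-0.05673463  0.06151247  0.03095979] 0.013587263235938824 1.6115098817931073
```

```bash
python3 -m handwheel '[[0,0,0,8,255],[0,0,0,16,255],[0,0,0,24,255],[0,0,0,32,255],[0,0,0,40,255],[0,0,0,48,255],[0,0,0,56,255],[0,0,0,60,255],[0,0,0,60,255],[0,0,0,60,255]]'
python3 - <<'E'
from h import *
s=env.get_state();Rm=R.from_rotvec(s["tool_rot"]).as_matrix();print(s['tcp_pos'],s['ft_force'],s['wrist_torque'],s['width'],s['qpos'][5],"yaw",np.degrees(np.arctan2(Rm[1,0],Rm[0,0])))
cv2.imwrite("pics/w5.png",env.camera("wrist")[:,:,::-1])
E
```

```text
clock: 6.9
tcp_pos: [0.4372, 0.2208, 0.0938]
tool_rot: [-2.854, 1.308, -0.002]
ft_force: [-0.4, 4.3, 6.8]
width: 0.0133
[0.4372197  0.22081449 0.09382812] [-0.37836831  4.33920253  6.80917733] [ 0.81073179  0.00195094 -0.04300341] 0.013311746670038526 2.653111523167833 yaw -49.24015946503458
```

View pics/w5.png

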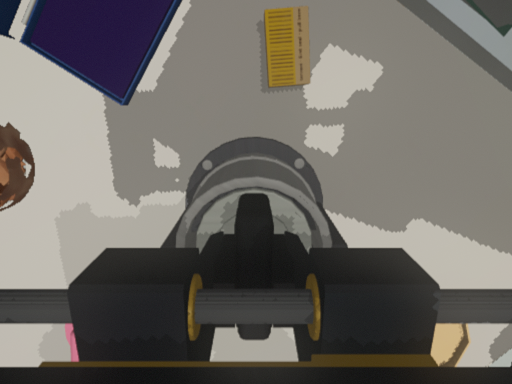

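```bash
python3 -m handwheel '[[0,0,-1.5,0,255],[0,0,-3,0,255],[0,0,-4.5,0,255],[0,0,-4.5,0,255],[0,0,-4.5,0,255]]'
python3 -c "
from h import *
s=env.get_state();print(s['tcp_pos'],s['ft_force'],s['wrist_torque'],s['width'])"
```

```text
clock: 7.45
tcp_pos: [0.4368, 0.2204, 0.0981]
tool_rot: [-2.855, 1.308, -0.001]
ft_force: [0.8, 5.4, 4.3]
width: 0.0132
[0.43679222 0.2204078  0.09811037] [0.81913457 5.3962635  4.25216077] [ 1.08757934 -0.04785638  0.03378691] 0.013218715819503214
```

```bash
python3 -m handwheel '[[0,0,0,0,200],[0,0,0,0,150],[0,0,0,0,100],[0,0,0,0,60],[0,0,0,0,60],[0,0,-15,0,60],[0,0,-40,0,60],[0,0,-80,0,60],[0,0,-120,0,60],[0,0,-160,0,60],[0,0,-160,0,60],[0,0,-160,0,60]]'
python3 - <<'E'
from h import *
s=env.get_state();print(s['tcp_pos'],s['ft_force'])
for n in("side","wrist","top"):
    cv2.imwrite(f"pics/{n}6.png",env.camera(n)[:,:,::-1])
a=cv2.imread("pics/side6.png")[180:280,200:330];b=cv2.imread("pics/wrist6.png")[100:300,160:350];t=cv2.imread("pics/top6.png")[190:250,167:247]
g=lambda i,w:cv2.resize(i,(w,390),interpolation=cv2.INTER_CUBIC)
cv2.imwrite("pics/chk6.png",np.hstack([g(a,420),g(b,370)]))
E
```

```text
clock: 8.65
tcp_pos: [0.4366, 0.2199, 0.2582]
tool_rot: [-2.855, 1.308, -0.002]
ft_force: [-0.1, 0.1, 0.3]
width: 0.0673
[0.43660338 0.21985858 0.25815493] [-0.06174107  0.14234475  0.31168022]
```

View pics/chk6.png

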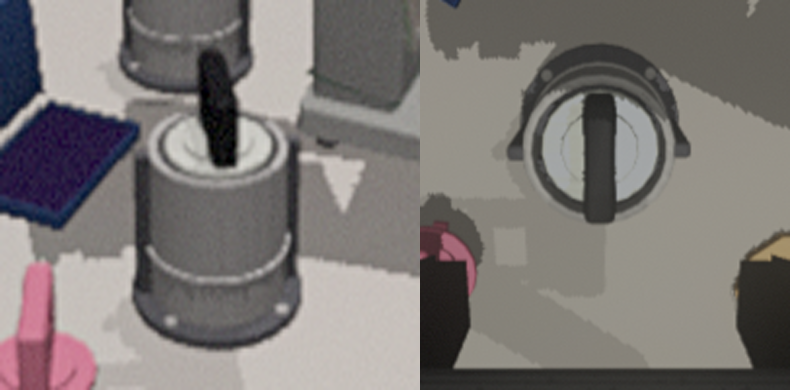

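The cap looks flush, with its bar across the ribs (wrist crop: bar vertical at x≈600, ribs at y≈145 on both sides). I'll check the height numerically.

```bash
python3 - <<'E'
from h import *
s=cam("side");o=np.array([.4375,.2195]);a=np.radians(-48.5);ex=np.array([np.cos(a),np.sin(a)])
for z0 in(.072,.078,.086):
    print(z0,[np.round((w2px(s,[*(o+k*.028*ex),z0+h])-[200,180])*[420/130,3.9]).tolist() for k,h in((1,.034),(-1,.034),(1,0),(-1,0))])
im=cv2.imread("pics/side6.png");cv2.imwrite("pics/s6z.png",np.hstack([cv2.resize(im[185:235,235:295],(396,330),interpolation=cv2.INTER_CUBIC),cv2.resize(im[140:180,234:282],(396,330),interpolation=cv2.INTER_CUBIC)]))
E
```

```text
0.072 [[209.0, 55.0], [227.0, 110.0], [209.0, 121.0], [227.0, 180.0]]
0.078 [[209.0, 43.0], [227.0, 98.0], [209.0, 110.0], [227.0, 168.0]]
0.086 [[209.0, 26.0], [227.0, 81.0], [209.0, 94.0], [227.0, 152.0]]
```

View pics/s6z.png

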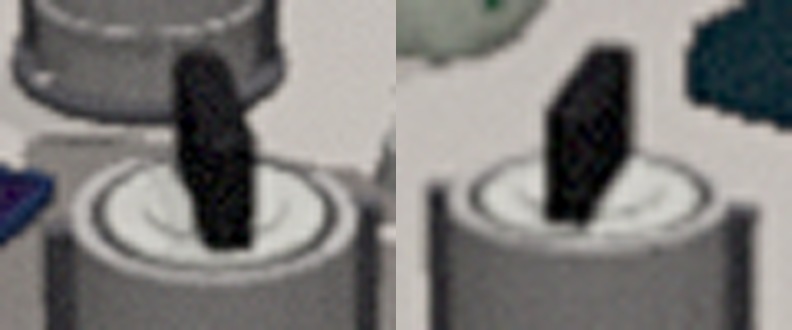

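View pics/top6.png

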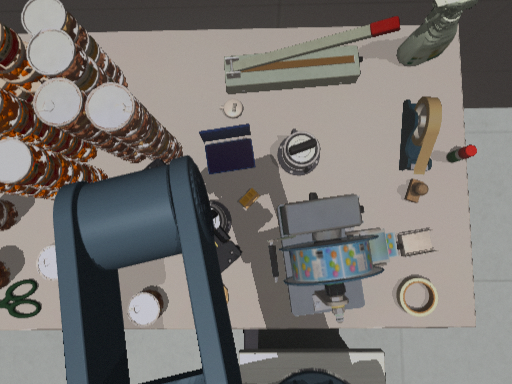

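```bash
python3 -c "
from cell import env
print(env.sign_off())"
```

```text
the job is handed in; nothing more can be done
None
```

The open cap, on the pot at the robot's left, is locked, and the job was handed in at about 8.8 s of the 35 s allowed. I gripped its bar, pushed it down 13.4 mm against about 6.6 N, turned it about 91° clockwise, and let it up 4.5 mm. Then I opened the gripper and backed off to about 0.26 m above the table.

**Last checks**
- **Height:** the flange looks flush with the rim, just like the other cap. The foot of the bar in the side picture puts the flange top at about 79 mm, against 78 mm wanted.
- **Bar:** it stands square across the ribs in the wrist picture.
- **Clearance:** the wrist force was back to about 0 N and the gripper was well clear.
- **Other objects:** I never went near the locked cap, and it looks unchanged in the pictures.

**Disagreements**
- **Position estimates:** the top and wrist cameras differed by about 3 mm on where the cap was. I centred the jaws by the wrist picture, and closing them showed almost no side force.
- **Side force:** about 5 N built up by the end of the turn and was gone after release.
- **Bar top:** in the side picture its far end sat about 12 px lower in the enlarged crop than expected. On its own that would mean about 6 mm too low, but the bar's foot and the flush flange don't support that. I put it down to the bar's rounded corners and did not check further.

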